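# Take the basket out of the ultrasonic cleaner and hold it level over the tank

## Task

The ultrasonic cleaner has finished and its tank has been drained: lift the lid off by its bar handle and set it down flat, right way up, in the black drip tray (set it down, do not drop it). Then take the wire basket by its black grip, lift it straight up, level, until its bottom is about 4 cm above the tank rim with both printed parts still in it, and finish holding it there over the tank, still and level: do not put it down or let go. Leave the two vials and the tweezers alone.

Things in the scene. Friction and masses are not known exactly. Their poses are not given: they have to be found in the camera images.
- cleaner: bench-top ultrasonic cleaner, steel with grey deck and base, 163 x 193 mm, 121 mm high, fixed, stands left or right; origin at the centre of its underside on the bench, z up, control panel on its -x side. Deck at 115 mm; round the tank opening (122 mm along x, 152 along y) a steel rim (134 x 164 outside) stands 6 mm higher. Tank floor at 40 mm
- tank_rim (a point): centre of the tank opening at the level of the top of its rim, 121 mm above the bench; axes as the cleaner's
- lid: loose lid, 0.24 kg (+-20 %): steel skirt 145 x 175 mm outside (148 x 178 at the bead on its foot) with a clear window in its flat top; 52 mm high, 81 with its handle. Origin at the centre of its lower edge, z up. It starts on the cleaner's deck round the tank rim, 2.5 mm play all round; the basket's grip stands 42 mm high under it: lift it 55 mm or more before moving sideways
- lid_grip (a point): centre of the lid's black bar handle, 76 mm above the lid's lower edge. The bar runs along the lid's y axis: 92 mm long, 12 mm wide (x), 10 mm high, on two posts; its underside is 19 mm above the lid's top. Pinch it from above across x
- basket: loose steel wire basket, 0.28 kg (+-20 %), 116 x 146 mm, 68 mm deep, with a flat rim (132 x 162 mm, 3 mm thick) by which it hangs on the tank rim, 3 mm play all round; seen only through the lid's window at first. Origin at the centre of its underside (68 mm below the tank rim at the start), z up, axes nearly as the cleaner's. Floor 2 mm thick
- basket_grip (a point): centre of the black grip over the middle of the basket, 98 mm above the basket's underside, 30 mm above the tank rim at the start. The grip runs along the basket's y axis: 84 mm long, 10 mm wide (x), 12 mm high. Pinch it from above across x, at its middle; pinched there the basket hangs level
- part_a: grey printed tube with flanged ends, 24 x 70 x 25 mm, 30 g, lying loose in the basket; origin at the centre of its underside
- part_b: a second grey printed tube, 24 x 70 x 25 mm, 30 g, lying loose in the basket; origin at the centre of its underside
- tray: shallow black drip tray with grey resin stains, 195 mm (x) x 270 mm (y), 20 mm high, fixed to the bench, left or right of the cleaner. Inside 186 x 260 mm, floor 3 mm thick, corners rounded. Origin at the centre of its underside, z up. The lid fits in flat with its y axis along the tray's y axis, 19 mm to spare on each long side
- vial_black_cap: white vial with a black cap, 25 mm diameter, 55 mm high, behind the work; origin at the centre of its underside; leave it alone
- vial_white_cap: white vial with a white cap, 25 mm diameter, 51 mm high, behind the work; origin at the centre of its underside; leave it alone
- tweezers: steel tweezers lying on the bench behind the work, 12 x 122 x 9 mm; leave them alone

How it is judged:
By the outcome, as a careful person would: the job done as asked, in the order asked, and still so for the second after the job is handed in, while the arm keeps its last pose, push and grip.
It also fails if it takes over 56 s, if anything falls off the work surface, if the arm or the gripper's body presses on something with over 40 N, if the wrist force passes 120 N, or if a joint passes its speed limit or range.

## Robot

A 7-joint arm with a two-finger parallel gripper is mounted at the origin on a cart in front of the work surface, level with it; the furniture and walls round the work are solid. World frame = base frame: x ahead of the robot, y to its left, z up, the work surface at z = 0. Lengths are in m, angles in rad, forces in N, time in s.
With the tool pointing down it reaches from about 0.35 to 0.9 m from the base axis. Payload 19.9 kg.
Tool frame: the origin (TCP) lies at the very end of the fingers, on their centre line; the grasp point (between the pads) lies 19 mm behind it; z points along the fingers, y is the line along which they close (so a half turn about z gives the same grasp; the last joint's range is limited). The gripper opens to 85 mm and grips with 20 to 120 N. Pads are 22 mm wide; open, the fingers measure 114 mm over their backs; the gripper's body (76 mm by 85 mm) begins 54 mm behind the grasp point. The pads swing forward as they close: fully open they stand 13 mm farther back than shut.
Start: joints at [-1.288, 0.417, -0.01, 1.614, 0.005, 1.111, -0.053], TCP at [0.199, 0.593, 0.206] pointing down, gripper open.
Joint ranges: [-2.81, 2.81], [-0.39, 2.02], [-1.27, 1.25], [0.06, 2.57], [-1.19, 4.33], [0.19, 2], [-2.82, 2.82]. Speed limits (rad/s): [1.89, 1.89, 2.39, 2.39, 3.01, 3.01, 3.01].

## Interface

Orientations are given as a unit quaternion [x, y, z, w].
In Python, from bench import env, solver, telemetry, cams, job gives the robot as it stands. Calls block until the motion is done:
- env.move_ptp(position, orientation): joint-space move of the TCP to a pose.
- env.move_linear(position, rot=None, rate=0.15, force_limit=None): straight line of the TCP; rot=None keeps the orientation; rate is the mean speed in m/s. With force_limit (N) it stops when the force on the tool has changed by that much, and returns True; else False.
- env.set_joints(angles): joint-space move.
- env.command_gripper(opening, newtons=None): finger opening in m; newtons is the grip in N (None keeps the last); returns when the fingers have stopped.
- env.pause(seconds).
- solver.ik(position, orientation): joint angles nearest the present ones, or None.
- telemetry.read_state(): the state.
- cams.camera(name): name is "scene" or "side" or "wrist"; returns the picture (400x640x3 uint8, red, green, blue); there is no depth.
- cams.camera_model(name): a dict with "fx", "fy", "cx", "cy" (pixels), "position" and "orientation" of the camera in the world; the wrist camera has in their place "T_tool_cam" (4x4, takes a point from camera to tool coordinates, whose origin is the TCP and whose axes are the flange's). Camera axes: x right, y up, looking along -z (the intrinsics and any distortion apply to the point x, -y, -z); pixel columns grow to the right and rows downward; lengths in m; the calibration is good to about 2 mm. A picture is of the moment at which its call begins: read the wrist's pose just before it. camera_model takes no time and is no camera call.
A pose or a line that the arm cannot do raises env.PlanningError and nothing moves.
- job.finish_job(): hands the job in; it is judged then, once.
The state is a dict: "time_s": time; "q": joint angles; "qvel": joint speeds; "tau": joint torques, N m; "position": TCP position; "eef_rot": TCP orientation; "wrist_force": force on the tool from outside, world axes, zero at the start; "moment": the same for the moment, N m; "gripper_width": finger opening in m; "grip_force": force on a finger pad.
Only numpy, scipy, OpenCV 4.12 (cv2) and the standard library are available. Lean on these libraries where they do the work, as an engineer would, in place of code of your own. Each camera call takes 0.05 s, during which the arm holds its last target. There are 200 camera calls.

## Working session

There is one attempt and no reset: what is moved stays moved. The work goes in short steps, each a Python script; the robot and the scene stay as the last script left them, time stands still between calls to the robot, and variables do not carry over. Pictures are saved under pics/ and viewed, at most 10 in all, crops included, and the job is handed in when it is done.

```bash
ls; mkdir -p pics
python3 - <<'E'
from bench import env, solver, telemetry, cams, job
import cv2
for n in ["scene","side"]:
    im=cams.camera(n); cv2.imwrite(f"pics/{n}0.png",im[:,:,::-1])
    m=cams.camera_model(n); print(n,m)
print(cams.camera_model("wrist"))
s=telemetry.read_state(); print(s)
E
```

```text
pics
scene {'fx': 456.9515211740922, 'fy': 456.9515211740922, 'cx': 317.7855674557234, 'cy': 196.11255105538714, 'position': array([-0.05316804, -0.49972426,  0.67839698]), 'orientation': array([ 0.4276921 , -0.21716667, -0.39032074,  0.78585484])}
side {'fx': 487.782887679754, 'fy': 487.782887679754, 'cx': 322.5688222193793, 'cy': 202.8273196570989, 'position': array([ 0.45626408, -0.78883365,  0.66184004]), 'orientation': array([ 0.46849078, -0.03444463, -0.08966288,  0.87823148])}
{'fx': 344.48525374051707, 'fy': 344.48525374051707, 'cx': 325.07417211061403, 'cy': 204.60496810331404, 'T_tool_cam': array([[-3.14649289e-05,  9.48968357e-01,  3.15371300e-01,
         8.01015521e-02],
       [ 9.99999954e-01,  1.25144484e-04, -2.76795093e-04,
        -1.14915163e-04],
       [-3.02136763e-04,  3.15371277e-01, -9.48968317e-01,
        -1.67952539e-01],
       [ 0.00000000e+00,  0.00000000e+00,  0.00000000e+00,
         1.00000000e+00]])}
{'time_s': 0.1, 'q': array([-1.28850362,  0.41795252, -0.01030279,  1.61408894,  0.00468207,
        1.11071836, -0.05301697]), 'qvel': array([-0.00031588, -0.00037794,  0.00049152, -0.00305647, -0.00055966,
        0.00078878, -0.00185435]), 'tau': array([ 1.82235650e-03, -8.65831518e+01,  6.81121107e-01, -4.35643888e+01,
        1.91722537e-02,  4.82747899e-03, -5.08630262e-05]), 'position': array([0.19875092, 0.59220025, 0.2059095 ]), 'eef_rot': array([ 1.61198534e-01,  9.86921834e-01, -5.68786571e-04, -5.65979576e-05]), 'wrist_force': array([0.22414524, 0.57953686, 0.25575974]), 'moment': array([-0.03006418, -0.02623663,  0.01151197]), 'grip_force': 0.0, 'gripper_width': 0.08568098256135871}
```

View pics/scene0.png

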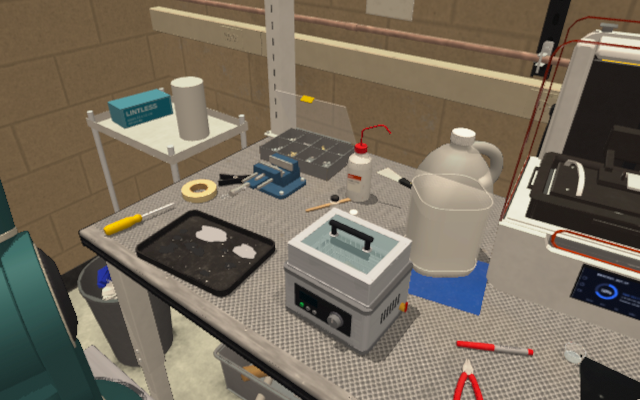

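View pics/side0.png

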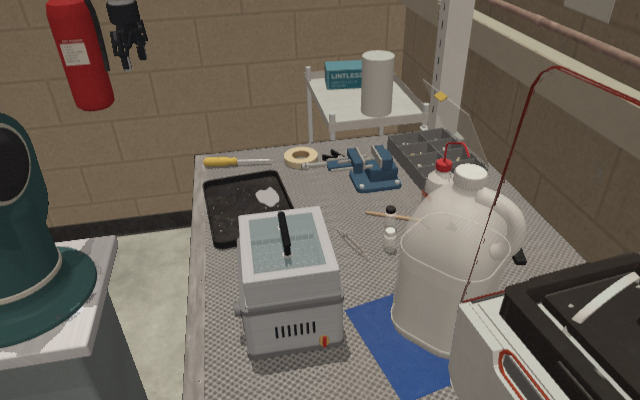

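The scene picture shows the lidded cleaner in the middle: handle from (333,224) to (371,243), lid-top corners at about (289,242), (330,210), (411,241) and (366,273). The tray is at left, with rim corners at (137,250), (190,211), (274,246) and (222,291). In the side picture the handle runs from (283,214) to (289,260), and the vials are at (391,212) and (391,238), with the jug behind. I'll triangulate roughly, then look with the wrist camera.

```bash
cat > h.py <<'E'
from bench import env, solver, telemetry, cams, job
import numpy as np, cv2
from scipy.spatial.transform import Rotation as R
from scipy.optimize import least_squares
def pose(name):
    m=cams.camera_model(name)
    if name!="wrist":
        T=np.eye(4); T[:3,:3]=R.from_quat(m["orientation"]).as_matrix(); T[:3,3]=m["position"]
    else:
        s=telemetry.read_state(); T=np.eye(4); T[:3,:3]=R.from_quat(s["eef_rot"]).as_matrix(); T[:3,3]=s["position"]; T=T@m["T_tool_cam"]
    return m["fx"],m["cx"],m["cy"],T
def proj(c,P):
    f,cx,cy,T=c; p=(np.atleast_2d(P)-T[:3,3])@T[:3,:3]
    return np.c_[cx+f*p[:,0]/-p[:,2], cy-f*p[:,1]/-p[:,2]]
def tri(obs): # [(cam,(u,v))...]
    r=least_squares(lambda X: np.concatenate([(proj(c,X)[0]-uv) for c,uv in obs]),[.5,0.1,.1]); return r.x,np.sqrt(2*r.cost/len(obs))
def fit(obs,model,x0): # obs: [(cam,idx,(u,v))]; model: local pts; x=(x,y,z,yaw)
    W=lambda x:(R.from_euler('z',x[3]).apply(model)+x[:3])
    r=least_squares(lambda x: np.concatenate([proj(c,W(x)[i])[0]-uv for c,i,uv in obs]),x0,loss='soft_l1'); return r.x,r.fun.reshape(-1,2).round(1)
def down(yaw): # tool y axis at angle yaw (about z) from world y ; tool pointing down
    return (R.from_euler('z',yaw)*R.from_quat([0,1,0,0])).as_quat()
def shot(name,fn,crop=None,k=1):
    c=pose(name); im=cams.camera(name)
    if crop: u0,u1,v0,v1=crop; im=im[v0:v1,u0:u1]
    if k!=1: im=cv2.resize(im,None,fx=k,fy=k,interpolation=cv2.INTER_CUBIC)
    cv2.imwrite(f"pics/{fn}.png",np.ascontiguousarray(im[:,:,::-1])); return c
E
python3 - <<'E'
from h import *
S,D=pose("scene"),pose("side")
for n,a,b in [("h1",(333,224),(283,214)),("h2",(371,243),(289,260)),
 ("l1",(289,242),(238,215)),("l2",(330,210),(325,207)),("l3",(411,241),(338,270)),("l4",(366,273),(241,282)),
 ("t1",(137,250),(204,180)),("t2",(190,211),(286,171)),("t3",(274,246),(298,235)),("t4",(222,291),(213,246)),("vw",(353,212),(391,231)),("vb",(334,198),(391,208))]:
    for cmb in [(a,b)]:
        print(n,*[np.round(q,3) for q in tri([(S,a),(D,b)])])
E
```

```text
h1 [ 0.506 -0.118  0.187] 1.557
h2 [ 0.506 -0.203  0.17 ] 4.821
l1 [ 0.431 -0.076  0.17 ] 0.514
l2 [ 0.591 -0.052  0.145] 1.277
l3 [ 0.573 -0.245  0.164] 0.061
l4 [ 0.431 -0.24   0.174] 5.775
t1 [0.346 0.304 0.023] 2.246
t2 [ 0.563  0.395 -0.029] 1.325
t3 [ 0.553  0.075 -0.   ] 2.772
t4 [0.368 0.05  0.019] 1.965
vw [ 0.735 -0.021  0.044] 0.03
vb [0.757 0.053 0.047] 0.873
```

Run:
```python
from h import *
import pickle
for y in (-90,90,-18,0): print(y,[None if (q:=solver.ik(p,down(np.radians(y)))) is None else q.round(2) for p in ([.507,-.155,.3],[.46,.185,.3])])
env.move_ptp([.42,0.05,.36],down(0)); c1=shot("wrist","w1")
env.move_ptp([.43,-.12,.36],down(0)); c2=shot("wrist","w2")
pickle.dump((c1,c2),open("c.pkl","wb")); print(telemetry.read_state()["time_s"])
```

```text
-90 [array([-0.63,  0.27,  1.06,  1.75, -0.25,  1.26,  0.49]), array([-0.88,  0.1 ,  0.48,  1.82, -0.05,  1.23, -0.39])]
90 [array([-0.65,  0.28,  1.09,  1.75, -0.26,  1.26, -2.64]), array([-0.53,  0.1 ,  0.09,  1.81, -0.01,  1.23,  2.71])]
-18 [array([-0.59,  0.25,  1.  ,  1.75, -0.22,  1.26,  1.72]), array([-0.71,  0.1 ,  0.28,  1.81, -0.03,  1.23,  0.84])]
0 [array([-0.58,  0.25,  0.99,  1.75, -0.22,  1.26,  2.03]), array([-0.68,  0.1 ,  0.26,  1.81, -0.03,  1.23,  1.15])]
3.0833
```

View pics/w1.png

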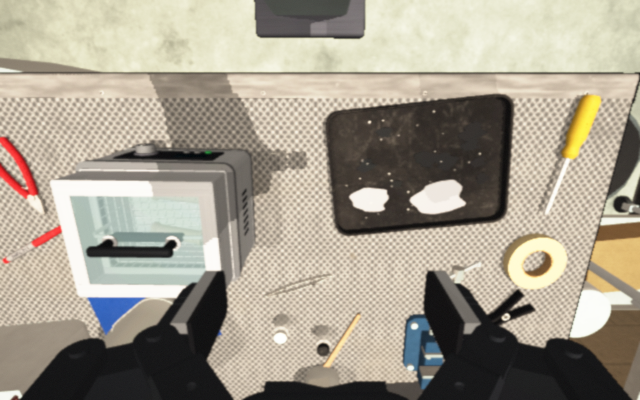

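View pics/w2.png

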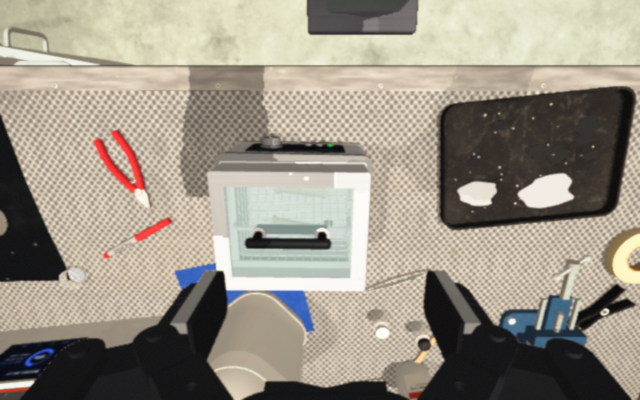

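The wrist pictures show the cleaner nearly square to the base: handle at about (133,247) in w1 and (288,242) in w2, lid top corners in w2 at (209,172), (370,172), (366,290), (216,290). The tray is clear and slightly turned, with corners in w1 at (329,113), (511,96), (508,216), (338,234). Next I segment the handle and tray for accuracy.

```bash
cat > seg.py <<'E'
from h import *
def blob(fn,near,thr=45):
    g=cv2.cvtColor(cv2.imread(fn),cv2.COLOR_BGR2GRAY); m=(g<thr).astype(np.uint8); m=cv2.morphologyEx(m,cv2.MORPH_CLOSE,np.ones((3,3)))
    n,l,st,ce=cv2.connectedComponentsWithStats(m); L=l[near[1],near[0]]
    if L==0: return None
    return (l==L).astype(np.uint8)
def rect(m):
    c=max(cv2.findContours(m,cv2.RETR_EXTERNAL,cv2.CHAIN_APPROX_NONE)[0],key=cv2.contourArea)
    return cv2.minAreaRect(c), c[:,0,:]
E
python3 - <<'E'
from seg import *
import pickle
c1,c2=pickle.load(open("c.pkl","rb"))
H=[]
for fn,p in (("pics/w1.png",(133,252)),("pics/w2.png",(288,243))):
    r,c=rect(blob(fn,p)); print("handle",r)
    bx=cv2.boxPoints(r); b=sorted(bx.tolist(),key=lambda p:p[0]); H.append((np.mean(b[:2],0),np.mean(b[2:],0)))
e=[tri([(c1,H[0][i]),(c2,H[1][i])]) for i in (0,1)]; print("ends",[ (x.round(4),round(s,2)) for x,s in e])
m=(e[0][0]+e[1][0])/2; d=e[1][0]-e[0][0]; print("mid",m.round(4),"len",np.linalg.norm(d),"yaw deg",np.degrees(np.arctan2(-d[0],d[1])))
# tray: fit 4 side lines of hull in each image, intersect
def quad(fn,p):
    r,c=rect(blob(fn,p,70)); hull=cv2.convexHull(c.astype(np.int32))
    for eps in np.linspace(.02,.12,60):
        a=cv2.approxPolyDP(hull,eps*cv2.arcLength(hull,True),True)
        if len(a)==4: break
    a=a[:,0].astype(float); L=[]
    for i in range(4):
        p0,p1=a[i],a[(i+1)%4]; t=(p1-p0)/np.linalg.norm(p1-p0); n=np.array([-t[1],t[0]]); s=(c-p0)@t; dd=(c-p0)@n
        k=(s>.15*np.linalg.norm(p1-p0))&(s<.85*np.linalg.norm(p1-p0))&(abs(dd)<6)
        vx,vy,x0,y0=cv2.fitLine(c[k].astype(np.float32),cv2.DIST_HUBER,0,.01,.01).ravel(); L.append(np.cross([x0,y0,1],[x0+vx,y0+vy,1]))
    q=[]
    for i in range(4):
        z=np.cross(L[i-1],L[i]); q.append(z[:2]/z[2])
    q=np.array(q); ce=q.mean(0); 
    return q[np.argsort(np.arctan2(q[:,1]-ce[1],q[:,0]-ce[0]))]
q1=quad("pics/w1.png",(420,150)); q2=quad("pics/w2.png",(535,150)); print(q1.round(1).tolist(),q2.round(1).tolist())
# sorted: UL(-x,-y),UR(-x,+y),LR(+x,+y),LL(+x,-y)
mod=np.array([[-.0975,-.135,.02],[-.0975,.135,.02],[.0975,.135,.02],[.0975,-.135,.02]])
print("tray",*fit([(c1,i,q1[i]) for i in range(4)]+[(c2,i,q2[i]) for i in range(4)],mod,[.45,.18,0,0]))
for i in range(4): print(tri([(c1,q1[i]),(c2,q2[i])])[0].round(3))
lid=np.array([[-.0725,-.0875,.052],[-.0725,.0875,.052],[.0725,.0875,.052],[.0725,-.0875,.052]])
print("lid",*fit([(c1,0,(54,181)),(c1,2,(226,296)),(c1,3,(78,297))]+[(c2,i,p) for i,p in enumerate([(209,172),(370,172),(366,290),(216,290)])],lid,[.5,-.15,.115,0]))
E
```

```text
handle ((131.474609375, 248.1246337890625), (86.9112548828125, 15.544976234436035), 0.8951737284660339)Traceback (most recent call last):
  File "<stdin>", line 6, in <module>
  File "seg.py", line 8, in rect
    c=max(cv2.findContours(m,cv2.RETR_EXTERNAL,cv2.CHAIN_APPROX_NONE)[0],key=cv2.contourArea)
ValueError: max() iterable argument is empty
```

```bash
cat > meas.py <<'E'
from seg import *
import pickle
c1,c2=pickle.load(open("c.pkl","rb"))
g=cv2.cvtColor(cv2.imread("pics/w2.png"),0 or cv2.COLOR_BGR2GRAY); print(g[232:254,288].tolist(), g[230:256,250].tolist())
H=[]
for fn,p in (("pics/w1.png",(133,252)),("pics/w2.png",(288,244))):
    r,c=rect(blob(fn,p,60)); print("handle",r)
    bx=cv2.boxPoints(r); b=sorted(bx.tolist(),key=lambda p:p[0]); H.append((np.mean(b[:2],0),np.mean(b[2:],0)))
e=[tri([(c1,H[0][i]),(c2,H[1][i])]) for i in (0,1)]; print("ends",[ (x.round(4),round(s,2)) for x,s in e])
m=(e[0][0]+e[1][0])/2; d=e[1][0]-e[0][0]; print("mid",m.round(4),"len",np.linalg.norm(d),"yaw deg",np.degrees(np.arctan2(-d[0],d[1])))
def quad(fn,p):
    r,c=rect(blob(fn,p,70)); hull=cv2.convexHull(c.astype(np.int32))
    for eps in np.linspace(.02,.12,60):
        a=cv2.approxPolyDP(hull,eps*cv2.arcLength(hull,True),True)
        if len(a)==4: break
    a=a[:,0].astype(float); L=[]
    for i in range(4):
        p0,p1=a[i],a[(i+1)%4]; t=(p1-p0)/np.linalg.norm(p1-p0); n=np.array([-t[1],t[0]]); s=(c-p0)@t; dd=(c-p0)@n
        k=(s>.15*np.linalg.norm(p1-p0))&(s<.85*np.linalg.norm(p1-p0))&(abs(dd)<6)
        vx,vy,x0,y0=cv2.fitLine(c[k].astype(np.float32),cv2.DIST_HUBER,0,.01,.01).ravel(); L.append(np.cross([x0,y0,1],[x0+vx,y0+vy,1]))
    q=[]
    for i in range(4):
        z=np.cross(L[i-1],L[i]); q.append(z[:2]/z[2])
    q=np.array(q); ce=q.mean(0); 
    return q[np.argsort(np.arctan2(q[:,1]-ce[1],q[:,0]-ce[0]))]
q1=quad("pics/w1.png",(420,150)); q2=quad("pics/w2.png",(535,150)); print(q1.round(1).tolist(),q2.round(1).tolist())
mod=np.array([[-.0975,-.135,.02],[-.0975,.135,.02],[.0975,.135,.02],[.0975,-.135,.02]])
print("tray",*fit([(c1,i,q1[i]) for i in range(4)]+[(c2,i,q2[i]) for i in range(4)],mod,[.45,.18,0,0]))
for i in range(4): print(tri([(c1,q1[i]),(c2,q2[i])])[0].round(3))
lid=np.array([[-.0725,-.0875,.052],[-.0725,.0875,.052],[.0725,.0875,.052],[.0725,-.0875,.052]])
print("lid",*fit([(c1,0,(54,181)),(c1,2,(226,296)),(c1,3,(78,297))]+[(c2,i,p) for i,p in enumerate([(209,172),(370,172),(366,290),(216,290)])],lid,[.5,-.15,.115,0]))
E
python3 meas.py
```

```text
[140, 153, 188, 209, 212, 191, 110, 38, 27, 33, 47, 53, 52, 44, 37, 33, 73, 148, 183, 191, 189, 189] [212, 208, 203, 200, 200, 204, 190, 131, 60, 23, 22, 24, 30, 33, 30, 28, 27, 35, 108, 186, 196, 191, 190, 196, 205, 201]
handle ((130.98678588867188, 248.3331298828125), (87.90956115722656, 15.997984886169434), 0.9093804955482483)
handle ((287.5540771484375, 240.03993225097656), (83.06798553466797, 15.18564510345459), 0.8951737284660339)
ends [(array([ 0.4997, -0.2037,  0.1934]), np.float64(0.11)), (array([ 0.5067, -0.1156,  0.1819]), np.float64(0.05))]
mid [ 0.5032 -0.1596  0.1876] len 0.08909332004411263 yaw deg -4.494294662101527
[[325.3, 112.6], [513.2, 92.5], [504.6, 219.4], [336.6, 235.4]] [[440.0, 105.3], [637.1, 84.5], [614.4, 213.5], [440.0, 229.9]]
tray [ 0.45312885  0.19327219 -0.00629254  0.10369817] [[-1.1 -0.4]
 [ 0.2 -0.5]
 [ 0.4  0.5]
 [-0.1  0.4]
 [ 2.8 -0.3]
 [-1.7 -0.2]
 [-1.   0.3]
 [ 2.3  0.2]]
[ 0.371  0.051 -0.003]
[0.343 0.313 0.022]
[0.533 0.333 0.02 ]
[0.569 0.07  0.002]
lid [ 0.5064171  -0.15845343  0.11275021 -0.00234916] [[-1.6 -0. ]
 [-0.7  0.9]
 [ 3.7 -0.5]
 [-0.7  0.1]
 [ 0.8  0.5]
 [-0.5 -0.3]
 [ 4.8 -0.6]]
```

Run:
```python
from seg import *
import pickle
c1,c2=pickle.load(open("c.pkl","rb"))
E=[]
for fn,p in (("pics/w1.png",(133,252)),("pics/w2.png",(288,244))):
    g=cv2.cvtColor(cv2.imread(fn),cv2.COLOR_BGR2GRAY).astype(float)
    m=blob(fn,p,60); us=np.where(m.any(0))[0]; u0,u1=us[0]-.5,us[-1]+.5
    pts=[]
    for u in range(int(u0)+30,int(u1)-30):
        r=np.where(m[:,u])[0]; r=r[np.abs(r-p[1])<9]; pts.append((u,r.mean()))
    k=np.polyfit(*np.array(pts).T,1); print(u0,u1,k)
    E.append([(u,np.polyval(k,u)) for u in (u0,u1)])
e=[tri([(c1,E[0][i]),(c2,E[1][i])]) for i in (0,1)]; a,b=e[0][0],e[1][0]
print(a.round(4),b.round(4),((a+b)/2).round(4),e[0][1],e[1][1],np.degrees(np.arctan2(-(b-a)[0],(b-a)[1])))
bar=np.array([[0,-.046,0],[0,.046,0]])
print(fit([(c,i,E[j][i]) for j,c in enumerate((c1,c2)) for i in (0,1)],bar,[.5,-.16,.19,0]))
S,D=pose("scene"),pose("side")
for n,a,b in (("cap",(462,133),(471,170)),("beaker",(413,178),(400,240)),("beak2",(490,205),(448,262))): print(n,tri([(S,a),(D,b)]))
```

```text
86.5 175.5 [1.47783251e-02 2.49665025e+02]
245.5 329.5 [1.31815158e-15 2.43000000e+02]
[ 0.5032 -0.2042  0.1946] [ 0.5097 -0.1151  0.1826] [ 0.5064 -0.1597  0.1886] 0.2490635793297459 0.5264492980759136 -4.129035076506214
(array([ 0.50570883, -0.16015179,  0.1901212 , -0.01004505]), array([[ 1.4,  0.1],
       [-2.4, -0.3],
       [-0.7, -0.3],
       [ 1. ,  0.5]]))
cap (array([ 0.77066898, -0.23495338,  0.30525799]), np.float64(1.129025791375544))
beaker (array([ 0.69104197, -0.19350653,  0.18686615]), np.float64(14.274387705553462))
beak2 (array([ 0.70593689, -0.32917484,  0.21880062]), np.float64(5.089574591495442))
```

Run:
```python
from h import *
o=down(-np.pi/2-.005)
env.command_gripper(.06,60)
env.move_ptp([.506,-.159,.26],o)
print("f",telemetry.read_state()["wrist_force"].round(1))
print(env.move_linear([.506,-.159,.175],rate=.08,force_limit=12), telemetry.read_state()["position"].round(4))
env.command_gripper(0,60)
s=telemetry.read_state(); print(s["gripper_width"],s["grip_force"],s["wrist_force"].round(1),s["time_s"])
env.move_linear([.506,-.159,.195],rate=.05); env.pause(.2)
s=telemetry.read_state(); print(s["position"].round(4),s["gripper_width"],s["wrist_force"].round(1),s["moment"].round(2),s["time_s"])
shot("side","s1",(160,400,130,310),3)
```

```text
f [-0.  -0.1 -0.2]
False [ 0.5063 -0.1591  0.1754]
0.00026289625167275846 0.0 [-0.4  0.4  0.2] 6.475
[ 0.5059 -0.159   0.1948] 5.344061487463126e-05 [ 0.5 -0.4 -0.4] [-0.02  0.02  0.02] 7.225
```

View pics/s1.png

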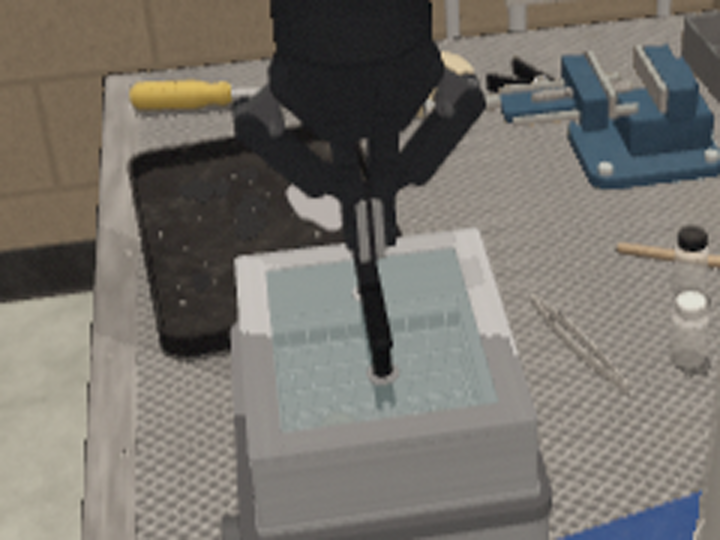

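The fingers shut empty. In the crop the fingertips are at about (371,260), over the handle's far end, and the lid has not moved. I'll compare this with the projected TCP.

Run:
```python
from h import *
D=pose("side"); s=telemetry.read_state()
p=s["position"]; print(p.round(4),R.from_quat(s["eef_rot"]).as_matrix().round(3).tolist())
to=lambda P:((proj(D,P)[0]-[160,130])*3).round(0)
print("tcp",to(p),"grasp",to(p+[0,0,.019]),"bar",to([.506,-.205,.191]),to([.506,-.113,.191]), "lid corners",[to([.506+a,-.159+b,.167]) for a in(-.0725,.0725) for b in(-.0875,.0875)])
c=shot("wrist","w3")
for z in (.191,.26): print(z,proj(c,[[.506,-.205,z],[.506,-.113,z],[.506,-.159,z]]).round(0).tolist())
```

```text
[ 0.5059 -0.159   0.1948] [[0.005, 1.0, -0.0], [1.0, -0.005, -0.0], [-0.0, -0.0, -1.0]]
tcp [376. 289.] grasp [373. 260.] bar [388. 348.] [366. 247.] lid corners [array([256., 459.]), array([238., 256.]), array([545., 416.]), array([480., 225.])]
0.191 [[324.0, 317.0], [323.0, 163.0], [324.0, 246.0]]
0.26 [[324.0, 425.0], [322.0, 206.0], [323.0, 328.0]]
```

View pics/w3.png

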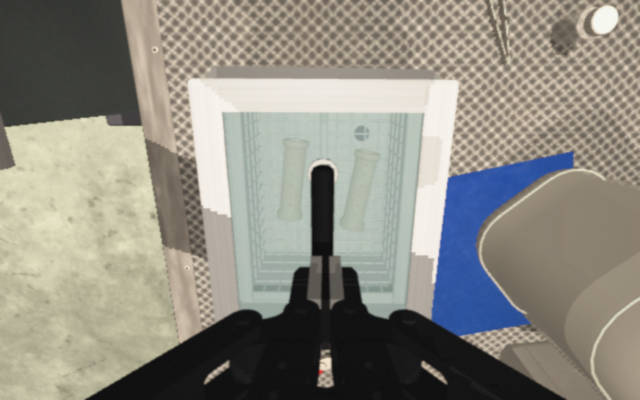

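The TCP is where it should be laterally, over the bar (tip at (325,258) in w3, bar along u≈322). Both printed parts show through the window at (292,180) and (360,190). So the height is off. I'll find the bar's top by touching it with the shut fingers.

Run:
```python
from h import *
r=env.move_linear([.506,-.159,.155],rate=.03,force_limit=4)
s=telemetry.read_state(); print(r,s["position"].round(4),s["wrist_force"].round(1),s["time_s"])
```

```text
True [ 0.506  -0.1589  0.1713] [-0.1  0.7  6.8] 8.15
```

Run:
```python
from h import *
p=telemetry.read_state()["position"]; out=[]
for n in ("side","wrist","scene"):
    c=pose(n); im=cams.camera(n)[:,:,::-1].copy(); u,v=proj(c,p)[0]; print(n,u,v)
    k=6; x,y=int(u)-22,int(v)-45; cr=cv2.resize(im[y:y+80,x:x+44],None,fx=k,fy=k,interpolation=cv2.INTER_NEAREST)
    cv2.drawMarker(cr,(int((u-x+.5)*k),int((v-y+.5)*k)),(0,0,255),cv2.MARKER_CROSS,20,1)
    for b in ([.506,-.205,.196],[.506,-.113,.196]):
        q=proj(c,b)[0]; cv2.circle(cr,(int((q[0]-x+.5)*k),int((q[1]-y+.5)*k)),5,(0,255,0),1)
    out.append(cr)
cv2.imwrite("pics/cmp.png",np.hstack(out))
```

```text
side 286.2641387234161 237.89625701741033
wrist 323.3571206522853 248.63632984766517
scene 351.0491171955099 238.0121621219044
```

View pics/cmp.png

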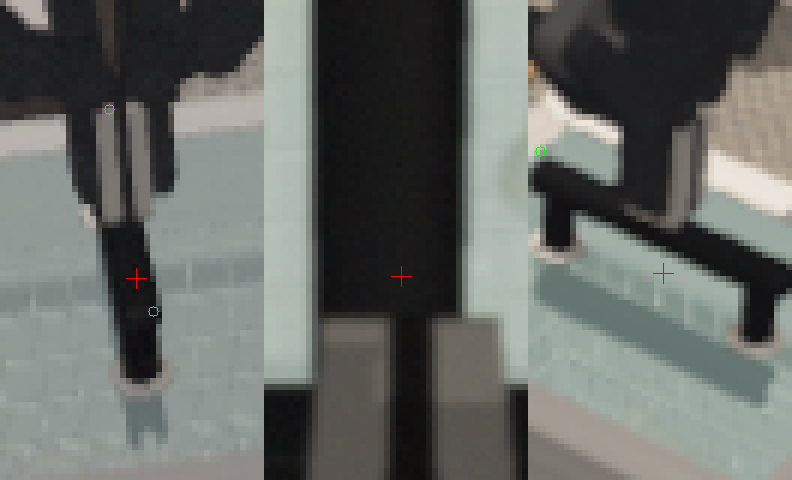

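The close-up shows the real fingertips resting on the bar, about 9.5 px (20–25 mm) above the reported TCP (red cross) in both side and scene. The fingers are effectively that much shorter than the TCP says. I'll use the contact as my height reference: shut tips meet the bar top at TCP z = 0.171. Grasping 22 mm lower keeps about 7 mm clear of the lid top.

Run:
```python
from h import *
env.move_linear([.506,-.159,.20],rate=.1)
env.command_gripper(.045,70)
print(env.move_linear([.506,-.159,.149],rate=.06,force_limit=8), telemetry.read_state()["position"].round(4))
env.command_gripper(0,70)
s=telemetry.read_state(); print(s["gripper_width"],s["grip_force"],s["wrist_force"].round(1),s["time_s"])
if s["gripper_width"]>.006:
    env.move_linear([.506,-.159,.169],rate=.05); env.pause(.2)
    s=telemetry.read_state(); print(s["position"].round(4),s["gripper_width"],s["wrist_force"].round(1),s["moment"].round(2),s["time_s"])
```

```text
False [ 0.5062 -0.1591  0.1493]
0.010371137249789863 68.93118381500244 [-7.2  1.6 11. ] 10.6417
[ 0.5059 -0.159   0.1688] 0.010189984395972556 [ 0.4  0.1 -2.1] [-0.06  0.03  0.  ] 11.3917
```

Run:
```python
from h import *
o=down(-np.pi/2+.104)
env.move_linear([.506,-.159,.25],rate=.12)
env.move_linear([.453,.193,.20],rot=o,rate=.15); env.pause(.2)
s=telemetry.read_state(); print(s["position"].round(4),s["gripper_width"],s["wrist_force"].round(1),s["moment"].round(2),s["time_s"])
env.move_linear([.453,.193,.06],rate=.1)
S,D=pose("scene"),pose("side")
shot("scene","pl",(110,370,110,310),3)
r=env.move_linear([.453,.193,.030],rate=.025,force_limit=3)
s=telemetry.read_state(); print(r,s["position"].round(4),s["gripper_width"],s["wrist_force"].round(1),s["time_s"])
```

```text
[0.4531 0.1929 0.2001] 0.010524628142769601 [ 0.3 -1.1 -2.3] [-0.04 -0.   -0.03] 14.9667
True [0.453  0.193  0.0376] 0.010506174509767303 [-2.2 -1.  10.1] 17.425
```

View pics/pl.png

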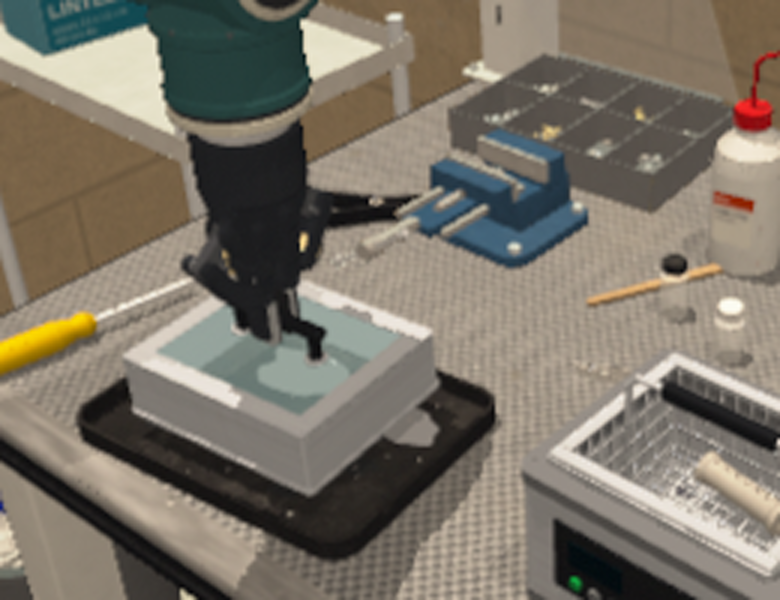

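The lid hangs over the middle of the tray, inside its rim and aligned with it, and contact came at the expected height. The open basket at lower right shows its black grip from about (665,390) to beyond (780,435), and one tube at (740,487). Releasing the lid, then measuring the basket grip.

Run:
```python
from h import *
import pickle
env.command_gripper(.04,40)
print(telemetry.read_state()["wrist_force"].round(1))
env.move_linear([.453,.193,.13],rate=.12)
env.move_ptp([.40,-.03,.36],down(0)); env.pause(.15); c1=shot("wrist","b1")
env.move_ptp([.45,-.2,.36],down(0)); env.pause(.15); c2=shot("wrist","b2")
pickle.dump((c1,c2),open("c.pkl","wb"))
a=cv2.imread("pics/b1.png"); b=cv2.imread("pics/b2.png"); cv2.imwrite("pics/b.png",np.vstack([a[60:360],b[60:360]])); print(telemetry.read_state()["time_s"])
for c in (c1,c2): print(proj(c,[[.506,-.202,.151],[.506,-.118,.151]]).round(0).tolist())
```

```text
[-1.5 -0.2 -0.7]
21.325
[[183.0, 253.0], [252.0, 253.0]]
[[322.0, 213.0], [395.0, 213.0]]
```

View pics/b.png

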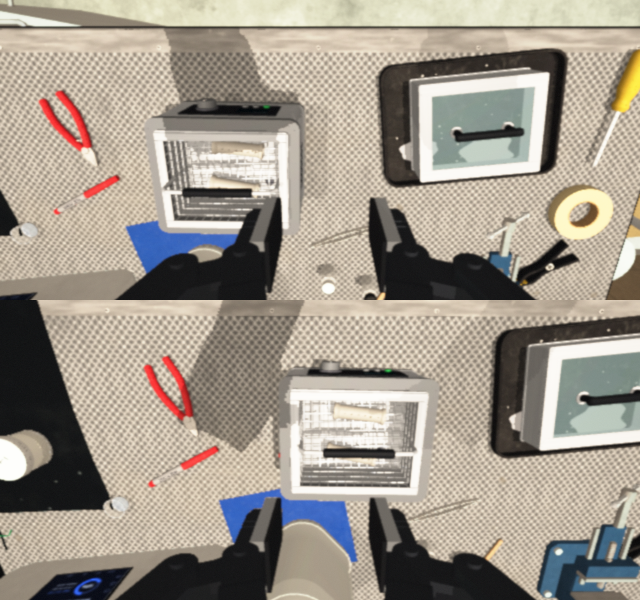

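The lid lies flat in the tray, inside all its edges. The basket grip is at (183–252, 252) in b1 and about (323–396, 213) in b2, matching the prediction, and both tubes are in the basket. Now refining the grip's position.

Run:
```python
from seg import *
import pickle
c1,c2=pickle.load(open("c.pkl","rb")); E=[]
for fn,p in (("pics/b1.png",(217,252)),("pics/b2.png",(358,213))):
    m=blob(fn,p,70); ys,xs=np.where(m); u0,u1=xs.min()-.5,xs.max()+.5
    k=(xs>u0+8)&(xs<u1-8); k=np.polyfit(xs[k],ys[k],1); E.append([(u,np.polyval(k,u)) for u in (u0,u1)]); print(u0,u1,k,m.sum())
e=[tri([(c1,E[0][i]),(c2,E[1][i])]) for i in (0,1)]; a,b=e[0][0],e[1][0]; print(a.round(4),b.round(4),((a+b)/2).round(4),e[0][1],e[1][1])
bar=np.array([[0,-.042,0],[0,.042,0]])
print(fit([(c,i,E[j][i]) for j,c in enumerate((c1,c2)) for i in (0,1)],bar,[.5,-.16,.15,0]))
```

```text
182.5 250.5 [6.76929504e-03 2.50994482e+02] 560
323.5 393.5 [1.74001610e-02 2.06510344e+02] 563
[ 0.5035 -0.2007  0.1542] [ 0.5053 -0.1197  0.1525] [ 0.5044 -0.1602  0.1534] 0.21631758555191102 0.02078803647931193
(array([ 0.50563847, -0.16071198,  0.15041032, -0.01191535]), array([[-0.3, -0.4],
       [ 1.2, -0.1],
       [-1.7,  0.4],
       [ 0.4,  0.1]]))
```

Run:
```python
from h import *
o=down(-np.pi/2-.01); x,y=.505,-.160
env.command_gripper(.05,80)
env.move_ptp([x,y,.24],o)
print(env.move_linear([x,y,.107],rate=.08,force_limit=8), telemetry.read_state()["position"].round(4))
env.command_gripper(0,80)
s=telemetry.read_state(); print(s["gripper_width"],s["grip_force"],s["wrist_force"].round(1),s["time_s"])
if s["gripper_width"]>.005:
    r=env.move_linear([x,y,.125],rate=.03,force_limit=15); env.pause(.2)
    s=telemetry.read_state(); print(r,s["position"].round(4),s["gripper_width"],s["wrist_force"].round(1),s["moment"].round(2),s["time_s"])
```

```text
False [ 0.5052 -0.16    0.1073]
0.00847645909155399 78.27544212341309 [-2.1  1.2  5.5] 25.1417
False [ 0.5049 -0.16    0.1249] 0.008485191990245913 [ 1.   0.6 -3.3] [-0.02  0.04  0.03] 26.0917
```

Load −3.3 N: the basket with both parts is hanging freely. Lifting the rest.

Run:
```python
from h import *
r=env.move_linear([.505,-.160,.216],rate=.05,force_limit=15); env.pause(.5)
s=telemetry.read_state(); print(r,s["position"].round(4),s["gripper_width"],s["wrist_force"].round(1),s["moment"].round(2),s["time_s"])
a=cams.camera("side")[90:340,150:410]; b=cams.camera("scene")[110:360,200:460]
D=pose("side"); k=3
im=np.hstack([a,b])[:,:,::-1]; cv2.imwrite("pics/fin.png",cv2.resize(im,None,fx=1.53,fy=1.53,interpolation=cv2.INTER_CUBIC))
for n,off in (("side",(150,90)),("scene",(200-260,110))):
    print(n,"bottom z=.161",((proj(pose(n),[[.505+i*.058,-.16+j*.073,.161] for i in(-1,1) for j in(-1,1)])-off)*1.53).round(0).tolist())
```

```text
False [ 0.505 -0.16   0.216] 0.008371498684462235 [-0.5 -0.  -3.1] [ 0.02  0.06 -0.02] 28.5583
side bottom z=.161 [[159.0, 288.0], [150.0, 202.0], [275.0, 271.0], [250.0, 189.0]]
scene bottom z=.161 [[656.0, 256.0], [550.0, 204.0], [707.0, 203.0], [606.0, 160.0]]
```

View pics/fin.png

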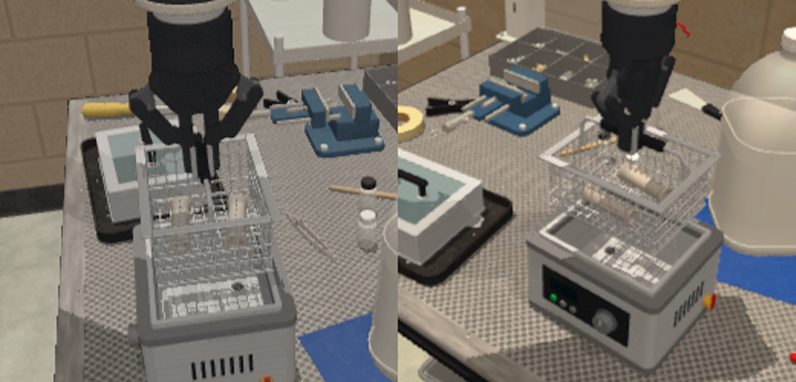

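The basket hangs level over the tank with both tubes inside. Its bottom corners in the side view, about (155,282) and (270,270), match the prediction for 4 cm above the rim. The lid lies flat in the tray, and the vials and tweezers look untouched.

```bash
python3 -c "
from bench import job; print(job.finish_job())"
```

```text
the job is handed in; nothing more can be done
None
```

The job is handed in: the lid lies flat in the drip tray, and the basket hangs level about 4 cm above the tank rim with both parts in it, finished at about 28.6 s; the vials and tweezers were left alone.

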